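# Open an interlocked steamer and put its frames back

### The arm

A 6-joint arm with a two-finger parallel gripper is mounted at the origin on the work surface. World frame = base frame: x ahead of the robot, y to its left, z up, the work surface at z = 0. Lengths are in m, angles in rad, forces in N, time in s.
With the tool pointing down it reaches from about 0.375 to 0.75 m from the base axis. Payload 9 kg.
Tool frame: the origin (TCP) lies midway between the tips of the shut fingers; the grasp point (between the pads) lies 19 mm behind it (arm.pinch_z is the distance from the TCP to the grasp point, in m); z points along the fingers, y is the line along which they close (so a half turn about z gives the same grasp; the last joint's range is limited). The gripper opens to 85 mm and grips with 20 to 120 N. Pads are 22 mm wide; open, the fingers measure 114 mm over their backs; the gripper's body (76 mm by 85 mm) begins 54 mm behind the grasp point. The pads swing forward as they close: fully open they stand 13 mm farther back than shut.
Start: joints at [-1.408, 0.104, 0.097, 1.564, 0, 1.353], TCP at [0.223, -0.557, 0.231] pointing down, gripper open.
Joint ranges: [-2.99, 2.99], [-0.84, 1.86], [-1.1, 1.16], [-1.84, 2.11], [-1.51, 1.56], [-3.14, 3.14]. Speed limits (rad/s): [2.22, 2.22, 2.57, 3.14, 3.14, 3.14].

### API

Orientations are given as [roll, pitch, yaw] about the fixed x, y, z axes, in that order (R = Rz(yaw) Ry(pitch) Rx(roll)).
In Python, from rig import arm, vision, telemetry, job_done gives the robot as it stands (arm), with the cameras (vision), the job as plain functions and the readings (telemetry).
- The arm moves only by the tool inch_along, called after "Emit:" as a command line: name --argument value ..., lists and objects as JSON in quotes. Schema: {"type":"object","properties":{"increments":{"type":"string"},"only":{"type":"string"},"quiet":{"type":"boolean"},"lines":{"type":"string"}},"required":["increments"],"additionalProperties":false}. increments is a string of 1 to 5 rows, parted by a bar, with the numbers parted by commas; each row has 7 numbers: dx, dy, dz in shares of 0.25 m (1.0 is 0.25 m), then a rotation vector rx, ry, rz in shares of pi rad (1.0 is pi rad), then the opening from 0.0 (shut) to 1.0 (fully open); each row shifts and turns the commanded pose from where the row before left it, along the tool's axes as they then stand; what a row does not reach is not made up. A row lasts 1/8 s, in which the tool goes at most 0.0625 m and 0.188 rad, less where a joint would pass 70% of its speed; a pose out of reach is approached as far as the arm can. The fingers move at their own pace and stop on an object; the grip force is fixed at half the most. Time passes only in rows, so rows that do not move let the fingers close. The tool returns the time, the measured TCP pose, the force, the opening and the grip force at its end. only (a regular expression) keeps the lines of the reply that match it, lines (a string "A,B") keeps lines A to B, and quiet returns only ok. Input that does not fit is refused with a message, and nothing moves.
- telemetry.get_state(): the state, without advancing time (a new reading comes with each control period).
- vision.capture(name): name is "scene" or "top" or "wrist"; returns a dict with "img" (420x560x3 uint8, red, green, blue), "vertical_fov" (degrees; the focal length in pixels is half the picture's height over the tangent of half this angle, whatever the lens; pixels are square), "cx", "cy" (the principal point, pixels), "k1" (the pictures are not rectified: a ray, as slopes to the right and down, at radius r is drawn at 1 + k1 r^2 times it, then the intrinsics apply), "T" (4x4, takes a point from camera to world coordinates). Camera axes: x right, y down, z forward; pixel columns grow to the right and rows downward; lengths in m; the calibration is good to about 2 mm. A picture is of the moment at which its call begins. There is no depth.
- job_done(): hands the job in; it is judged then, once.
The state is a dict: "t": time; "q": joint angles; "joint_velocities": joint speeds; "tau": joint torques, N m; "eef_pos": TCP position; "tcp_rot": TCP orientation; "force": force on the tool from outside, world axes, zero at the start; "moment": the same for the moment, N m; "width": opening from 0.0 (shut) to 1.0 (fully open); "grasp_force": force on a finger pad.
Only numpy, scipy, OpenCV 4.12 (cv2) and the standard library are available. Lean on these libraries where they do the work, as an engineer would, in place of code of your own. Each camera call takes 0.05 s, during which the arm holds its last target. There are 200 camera calls.

### The job

The steamer on the table has finished its cleaning run. Throw its three levers fully over towards the chamber - they are unmarked and interlocked, so they go only one after the other in one order, which you must find out by trying which is free and which is blocked - then lift the hood open until it rests on its stop. Put all the washed frames on the table back into the chamber, stacked square on top of each other with all their feet fully home in the sockets, and leave the hood open to air and the other things on the table where they are.

Things in the scene. Friction and masses are not known exactly. Their poses are not given: they have to be found in the camera images.
- steamer: steel bench steamer, fixed; origin on the table under the chamber's centre; x from its front (robot's side) to its hinge side, y to its left. Chamber 200 (x) by 240 mm (y) outside, open on top, walls 8 mm, rim 90 mm up. The hood on it reaches 175 mm, its gauge and valve 205 mm. On its right, x +-110, y -120 to -225 mm, the lever housing, top 80 mm up, three levers in a row along x
- chamber (a point): where the lowest frame's origin lies when home: on the chamber's axis, 18 mm above the table; axes as the steamer's. The next frames are home 42 and 84 mm above it. The chamber floor has four sockets 14 mm wide at x +-60, y +-80 mm, rims 14 mm above this point: a frame's x lies along the steamer's x, either way round
- lever_near (a joint): swing of the nearest the robot of the three levers (rad): 0 = leaning away from the chamber, 0.9 = fully over towards it (to the steamer's +y). Pivot along the steamer's x, at x -70, y -195, z 62 mm, 115 mm from the knob. A free lever takes 2 to 5 N at the knob and stays where left; a blocked one gives 0.1 to 0.2 rad, then stands firm. Which is free first, second, last varies, unseen
- lever_mid (a joint): swing of the middle one of the three levers (rad): 0 = leaning away from the chamber, 0.9 = fully over towards it (to the steamer's +y). Pivot along the steamer's x, at x 0, y -195, z 62 mm, 115 mm from the knob. A free lever takes 2 to 5 N at the knob and stays where left; a blocked one gives 0.1 to 0.2 rad, then stands firm. Which is free first, second, last varies, unseen
- lever_far (a joint): swing of the farthest from the robot of the three levers (rad): 0 = leaning away from the chamber, 0.9 = fully over towards it (to the steamer's +y). Pivot along the steamer's x, at x 70, y -195, z 62 mm, 115 mm from the knob. A free lever takes 2 to 5 N at the knob and stays where left; a blocked one gives 0.1 to 0.2 rad, then stands firm. Which is free first, second, last varies, unseen
- lever_near_knob (a point): centre of this lever's black ball knob, 28 mm across, on a 10 mm rod; 166 mm above the table at either end of the swing, 177 mm midway; it travels 100 mm in the steamer's +y and ends 25 mm from the chamber's wall. The point turns with the lever. Neighbouring knobs are 70 mm apart
- lever_mid_knob (a point): centre of this lever's black ball knob, 28 mm across, on a 10 mm rod; 166 mm above the table at either end of the swing, 177 mm midway; it travels 100 mm in the steamer's +y and ends 25 mm from the chamber's wall. The point turns with the lever. Neighbouring knobs are 70 mm apart
- lever_far_knob (a point): centre of this lever's black ball knob, 28 mm across, on a 10 mm rod; 166 mm above the table at either end of the swing, 177 mm midway; it travels 100 mm in the steamer's +y and ends 25 mm from the chamber's wall. The point turns with the lever. Neighbouring knobs are 70 mm apart
- hood (a joint): opening of the hood (rad): 0 = shut, 1.75 = resting on its stop. A latch bar at its front right holds it shut until all three levers are over. Lifting takes about 4 N at the handle; beyond about 1.1 rad it goes over by itself and settles on its stop within 3 s, below that it falls shut. Open, it stands behind the chamber, up to 315 mm above the table
- hood_handle (a point): middle of the hood's handle, a round bar 12 mm thick, 90 mm long along the steamer's y, 42 mm in front of the hood's front wall (36 mm free between them), 165 mm above the table when shut. The point turns with the hood
- hood_hinge (a point): on the hood's hinge axis, which runs along the steamer's y at its far (+x) side, 90 mm above the table; the handle bar is 242 mm in front of it and 75 mm above it when shut
- frame_a: steel stacking frame 140 (x) by 180 mm (y), 63 mm high, 0.35 kg. Four 20 mm square corner posts at x +-60, y +-80 mm: below each a round-nosed spigot 10 mm thick, 14 mm long; on top an open socket 14 mm wide, 16 mm deep, rim 56 mm up. Home, the spigots are in the sockets below and the posts stand on their rims. Origin: centre, level with the spigots' ends; z up. All frames alike. None if absent
- frame_b: steel stacking frame 140 (x) by 180 mm (y), 63 mm high, 0.35 kg. Four 20 mm square corner posts at x +-60, y +-80 mm: below each a round-nosed spigot 10 mm thick, 14 mm long; on top an open socket 14 mm wide, 16 mm deep, rim 56 mm up. Home, the spigots are in the sockets below and the posts stand on their rims. Origin: centre, level with the spigots' ends; z up. All frames alike. None if absent
- frame_c: steel stacking frame 140 (x) by 180 mm (y), 63 mm high, 0.35 kg. Four 20 mm square corner posts at x +-60, y +-80 mm: below each a round-nosed spigot 10 mm thick, 14 mm long; on top an open socket 14 mm wide, 16 mm deep, rim 56 mm up. Home, the spigots are in the sockets below and the posts stand on their rims. Origin: centre, level with the spigots' ends; z up. All frames alike. None if absent
- frame_a_grip (a point): on this frame's handle, 50 mm above its origin: an upright plate on the middle of the frame, 10 mm thick (frame's x), 80 mm long (y), from 33 to 63 mm up; around it is the wire deck, its top 34 mm up
- frame_b_grip (a point): on this frame's handle, 50 mm above its origin: an upright plate on the middle of the frame, 10 mm thick (frame's x), 80 mm long (y), from 33 to 63 mm up; around it is the wire deck, its top 34 mm up
- frame_c_grip (a point): on this frame's handle, 50 mm above its origin: an upright plate on the middle of the frame, 10 mm thick (frame's x), 80 mm long (y), from 33 to 63 mm up; around it is the wire deck, its top 34 mm up
- mug: white mug 76 mm across, 85 mm high; bystander, origin at its underside
- jar: glass jar 80 mm across, 110 mm high; bystander, origin at its underside
- bowl: blue bowl 120 mm across, 50 mm high; bystander, origin at its underside
- tin: steel tin 72 mm across, 100 mm high; bystander, origin at its underside

How it is judged:
On the way, in this order (a step that is already met when the one before it is completed fails the run):
1. one lever is fully over (beyond 0.75 of 0.9 rad) (value of joint any of lever_near, lever_mid, lever_far above 0.75 rad), for 0.2 s.
2. two levers are fully over ((value of joint each of lever_near, lever_mid above 0.75 rad or value of joint each of lever_near, lever_far above 0.75 rad or value of joint each of lever_mid, lever_far above 0.75 rad)), for 0.2 s.
3. all three levers are fully over (value of joint each of lever_near, lever_mid, lever_far above 0.75 rad), for 0.2 s.
4. the hood rests open on its stop (beyond 1.65 of 1.75 rad) and is still (value of joint hood above 1.65 rad and velocity of joint hood between -0.1 and 0.1 rad/s), for 0.3 s.
At the end, for the whole second after the job is handed in: All levers over (> 0.70 rad), hood on its stop (> 1.65 rad), every frame released and at rest in the chamber: within 12 mm of its axis, level within 0.04 rad, square within 0.06 rad (either way round), within 5 mm of a height where its feet are home (0, 42 or 84 mm above the lowest) (value of joint each of lever_near, lever_mid, lever_far above 0.7 rad and value of joint hood above 1.65 rad and horizontal distance between each of frame_a, frame_b, frame_c and chamber below 0.012 m and angle between each of frame_a, frame_b, frame_c's own z axis and vertical below 0.04 rad and angle between the x axis of each of frame_a, frame_b, frame_c and the x axis of steamer, either way round below 0.06 rad and (z of frame_a in the frame of chamber between -0.005 and 0.005 m or z of frame_a in the frame of chamber between 0.037 and 0.047 m or z of frame_a in the frame of chamber between 0.079 and 0.089 m) and linear speed of each of frame_a, frame_b, frame_c below 0.02 m/s and (z of frame_b in the frame of chamber between -0.005 and 0.005 m or z of frame_b in the frame of chamber between 0.037 and 0.047 m or z of frame_b in the frame of chamber between 0.079 and 0.089 m) and (z of frame_c in the frame of chamber between -0.005 and 0.005 m or z of frame_c in the frame of chamber between 0.037 and 0.047 m or z of frame_c in the frame of chamber between 0.079 and 0.089 m)); the robot touches nothing.
It fails at once if a bystander on the table is pushed more than 40 mm away or knocked over (distance of any of mug, jar, bowl, tin from where it was at the start of the episode above 0.04 m or angle between any of mug, jar, bowl, tin's own z axis and vertical above 0.5 rad).
Of frame_a, frame_b, frame_c only 2 to 3 are there at a start; the rules pass over those that are not, and their reading is None.
At some moment in a run one of frame_a, frame_b, frame_c may be knocked a few centimetres aside while the robot is not near it.
It also fails if it takes over 210 s, if anything falls off the work surface, if the arm or the gripper's body presses on something with over 40 N, if the wrist force passes 120 N, or if a joint passes its speed limit or range.

## Working session

There is one attempt and no reset: what is moved stays moved. The work goes in short steps, Python scripts to look and compute and a tool call to move; the robot and the scene stay as the last step left them, time stands still between calls to the robot, and variables do not carry over. Pictures are saved under pics/ and viewed, at most 14 in all, crops included, and the job is handed in when it is done.

```bash
ls; mkdir -p pics
```

Run:
```python
from rig import arm, vision, telemetry, job_done
import cv2
for n in ("scene","top"):
    c=vision.capture(n); cv2.imwrite(f"pics/{n}0.png",c["img"][:,:,::-1])
    print(n,c["vertical_fov"],c["cx"],c["cy"],c["k1"],c["T"])
s=telemetry.get_state(); print(s, arm.pinch_z)
```

```text
pics
rig.py
scene 54.441886725551214 283.82314978949245 214.1674080774368 0.023611361538052343 [[ 0.08266432  0.82275731 -0.56234956  0.99388693]
 [ 0.99648648 -0.06061611  0.05779595 -0.04058738]
 [ 0.0134646  -0.5651514  -0.82487733  0.8672337 ]
 [ 0.          0.          0.          1.        ]]
top 48.12325465412062 282.18045935770454 212.7393979885322 -0.05445869921853536 [[ 0.01495828 -0.99522431  0.09646148  0.40896191]
 [-0.99986875 -0.0142878   0.00763776 -0.00825552]
 [-0.00622306 -0.09656306 -0.99530741  1.1065534 ]
 [ 0.          0.          0.          1.        ]]
{'t': 0.1, 'q': array([-1.40771998e+00,  1.04666438e-01,  9.65297961e-02,  1.56391849e+00,
       -5.60879444e-06,  1.35311856e+00]), 'joint_velocities': array([-0.00139394, -0.00080027,  0.00177433,  0.00023445, -0.0002976 ,
        0.00172331]), 'tau': array([ 5.87643226e-03, -5.58206570e+01,  5.04720998e+01,  1.30589545e-02,
       -3.23374725e-04, -2.33247908e-05]), 'eef_pos': array([ 0.22293962, -0.55670441,  0.23057488]), 'tcp_rot': array([-3.14036234e+00, -2.66378967e-04,  3.80753950e-01]), 'force': array([ 0.15152778,  0.52783605, -0.50783405]), 'moment': array([ 0.05067247, -0.00977657, -0.00826867]), 'grasp_force': 0.0, 'width': 1.0044991895225277} 0.0187
```

View pics/top0.png

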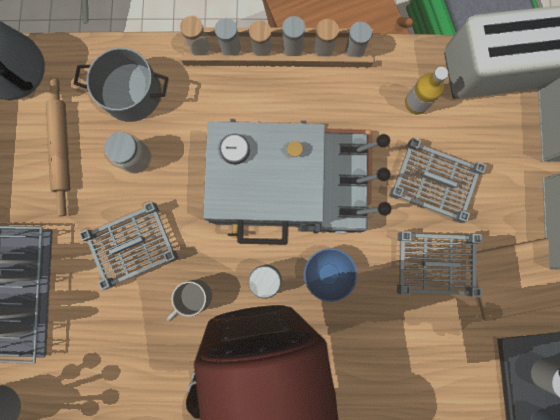

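View pics/scene0.png

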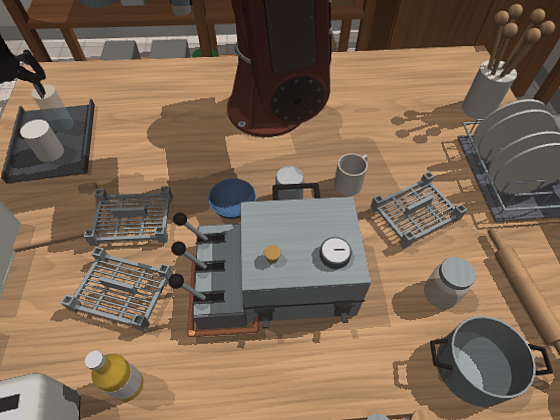

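Top view: three frames near (438,182), (438,264) and (130,246). Knobs are at (383,141), (383,175) and (384,209), the hood handle at (262,232), and the bowl (330,275), mug (190,298), jar (265,282) and tin (127,152) are clear. The scene view shows the same knobs at (176,281), (178,248) and (180,219).

Create h.py:
```python
from rig import arm, vision, telemetry, job_done
import cv2, numpy as np
from scipy.spatial.transform import Rotation as R
def cap(n,save=None):
    c=vision.capture(n)
    if save: cv2.imwrite(f"pics/{save}.png",c["img"][:,:,::-1])
    return c
def ray(c,uv):
    f=c["img"].shape[0]/2/np.tan(np.radians(c["vertical_fov"])/2)
    K=np.array([[f,0,c["cx"]],[0,f,c["cy"]],[0,0,1]])
    p=cv2.undistortPoints(np.float64(uv).reshape(-1,1,2),K,np.array([c["k1"],0,0,0,0.]))[:,0]
    T=np.array(c["T"]); return T[:3,3],np.c_[p,np.ones(len(p))]@T[:3,:3].T
def plane(c,uv,z):
    o,d=ray(c,uv); return o+d*((z-o[2])/d[:,2])[:,None]
def tri(c1,uv1,c2,uv2):
    o1,d1=ray(c1,[uv1]);o2,d2=ray(c2,[uv2]);d1=d1[0];d2=d2[0]
    s=np.linalg.lstsq(np.c_[d1,-d2],o2-o1,rcond=None)[0]
    a,b=o1+s[0]*d1,o2+s[1]*d2
    return (a+b)/2,np.linalg.norm(a-b)
def proj(c,P):
    f=c["img"].shape[0]/2/np.tan(np.radians(c["vertical_fov"])/2)
    K=np.array([[f,0,c["cx"]],[0,f,c["cy"]],[0,0,1]])
    T=np.linalg.inv(np.array(c["T"]))
    return cv2.projectPoints(np.float64(P).reshape(-1,1,3),cv2.Rodrigues(T[:3,:3])[0],T[:3,3],K,np.array([c["k1"],0,0,0,0.]))[0][:,0]
def tool(P):
    "world displacement to P in tool axes (TCP)"
    s=telemetry.get_state(); r=R.from_euler("xyz",s["tcp_rot"])
    return r.inv().apply(np.array(P)-s["eef_pos"])
def st():
    s=telemetry.get_state(); print("t%.2f"%s["t"],np.round(s["eef_pos"],4),np.round(s["tcp_rot"],3),"F",np.round(s["force"],1),"w%.3f"%s["width"],"g%.1f"%s["grasp_force"])
```

Run:
```python
from h import *
t=cap("top");s=cap("scene")
def blobs(c,pts,rad=14):
    g=c["img"].max(2);m=cv2.morphologyEx((g<45).astype('uint8'),cv2.MORPH_OPEN,np.ones((5,5)))
    n,l,stt,ce=cv2.connectedComponentsWithStats(m)
    return [ce[1:][np.argmin(np.linalg.norm(ce[1:]-p,axis=1))] for p in pts]
a=blobs(t,[(384,209),(383,175),(383,141)]);b=blobs(s,[(180,219),(178,248),(176,281)])
print(a,b)
for x,y in zip(a,b): print(tri(t,x,s,y), plane(t,[x],.166))
for n,c,x0,y0 in(("a",t,370,130),("b",t,70,195)):
    cv2.imwrite(f"pics/crop{n}.png",cv2.resize(c["img"][y0:y0+180,x0:x0+130,::-1],None,fx=3,fy=3,interpolation=cv2.INTER_CUBIC))
```

Run:
```python
import cv2,numpy as np
a=cv2.imread("pics/cropa.png");b=cv2.imread("pics/cropb.png")
cv2.imwrite("pics/ab.png",np.hstack([a,b]))
```

```text
(no output)
```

View pics/ab.png

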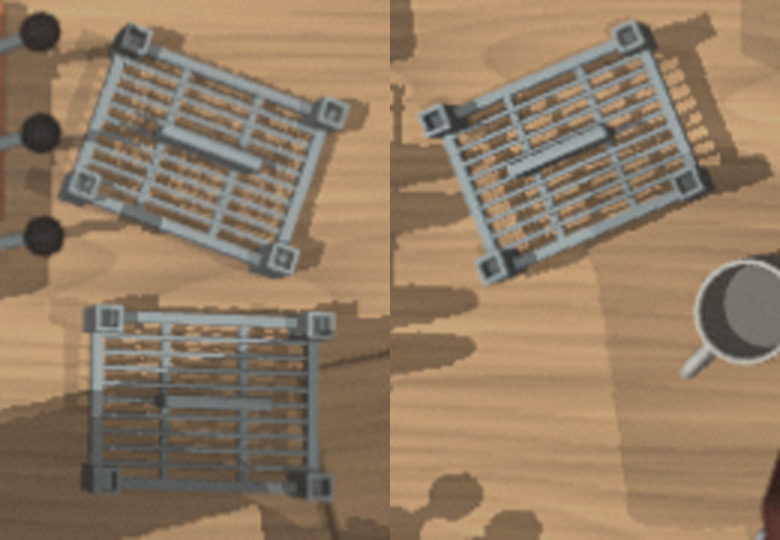

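Zoomed crop (3x): the socket openings are visible at the corners of every frame (e.g. frame 1 at (135,38), (331,112), (282,257), (86,183)), and the knobs at (40,31), (41,132), (44,236). I'll turn these into positions.

Run:
```python
from h import *
t=cap("top");s=cap("scene")
def px(p,x0,y0): return (np.array(p,float)+.5)/3-.5+[x0,y0]
kn=px([(44,236),(41,132),(40,31)],370,130); b=[(179.05,219.4),(177.1,249),(174.8,282)]
for x,y in zip(kn,b): print("knob",*tri(t,x,s,y), plane(t,[x],.166))
F=[px([(135,38),(331,112),(282,257),(86,183)],370,130),px([(109,318),(321,324),(319,486),(104,480)],370,130),px([(237,37),(47,120),(103,265),(297,182)],70,195)]
for f in F:
    P=plane(t,f,.056)[:,:2]; d=np.linalg.norm(P-np.roll(P,-1,0),axis=1)
    e=(P[1]-P[0])+(P[2]-P[3]); 
    print("frame",P.mean(0).round(4),"sides",d.round(4),"y-axis dir",np.degrees(np.arctan2(e[1],e[0])).round(2))
for n,uv in(("bowl",(330,275)),("mug",(190,298)),("jar?",(265,282)),("x",(127,152))): print(n,plane(t,[uv],.08).round(3))
```

```text
knob [ 0.51213744 -0.2070952   0.16470248] 0.00046599326078081225 [[ 0.51198239 -0.20658361  0.166     ]]
knob [ 0.58277845 -0.20581348  0.16585166] 0.0014303087493168977 [[ 0.58269838 -0.20505226  0.166     ]]
knob [ 0.65281239 -0.20577566  0.16506972] 0.0011961361218537274 [[ 0.6525173  -0.20497049  0.166     ]]
frame [ 0.5936 -0.3556] sides [0.1593 0.1186 0.1574 0.1187] y-axis dir -110.03
frame [ 0.4019 -0.3561] sides [0.1602 0.1204 0.1609 0.1199] y-axis dir -90.96
frame [0.4331 0.3486] sides [0.1566 0.1178 0.1577 0.1189] y-axis dir 114.29
bowl [[ 0.374 -0.106  0.08 ]]
mug [[0.32  0.196 0.08 ]]
jar? [[0.357 0.035 0.08 ]]
x [[0.64  0.349 0.08 ]]
```

Units first: shifts go in shares of 0.25 m and turns go in shares of pi rad. So -0.17 rad is -0.0541.

Emit:
inch_along --increments "0,0,0,0,0,-0.0541,0 | 0,0,0,0,0,-0.0541,0 | 0,0,0,0,0,-0.0541,0 | 0,0,0,0,0,-0.0541,0 | 0,0,0,0,0,-0.0541,0"

```text
t: 0.92
eef_pos: [0.223, -0.557, 0.2312]
tcp_rot: [-3.142, -0.0, 1.236]
force: [-0.3, -0.0, -0.2]
width: 0.005
grasp_force: 0.0
```

Emit:
inch_along --increments "0,0,0,0,0,-0.0541,0 | 0,0,0,0,0,-0.0509,0 | 0,0.24,0,0,0,0,0 | 0.2,0.24,0,0,0,0,0 | 0.2,0.2,0,0,0,0,0"

```text
t: 1.55
eef_pos: [0.3773, -0.4734, 0.2307]
tcp_rot: [-3.141, -0.001, 1.56]
force: [-0.1, -0.2, 0.2]
width: 0.003
grasp_force: 0.0
```

Emit:
inch_along --increments "0.2,0.16,0,0,0,0,0 | 0.2,0.16,0,0,0,0,0 | 0.2,0.16,0,0,0,0,0 | 0,0,0,0,0,0,0"

```text
t: 2.05
eef_pos: [0.4969, -0.3256, 0.2315]
tcp_rot: [3.141, -0.0, 1.566]
force: [0.4, 0.2, 0.2]
width: 0.003
grasp_force: 0.0
```

```bash
python3 -c "
from h import *
st(); print(tool([.512,-.255,.152]))"
```

```text
t2.05 [ 0.4969 -0.3256  0.2315] [ 3.141 -0.     1.566] F [0.4 0.2 0.2] w0.003 g0.0
[0.0706029  0.01470932 0.0795177 ]
```

In the tool's units: 0.04 m is 0.16, 0.03 m is 0.12.

Emit:
inch_along --increments "0.12,0.06,0.16,0,0,0,0 | 0.16,0,0.16,0,0,0,0 | 0.08,0,0,0,0,0,0 | 0,0,0,0,0,0,0"

```text
t: 2.55
eef_pos: [0.5109, -0.2394, 0.1531]
tcp_rot: [3.14, 0.001, 1.562]
force: [0.8, -0.4, 0.9]
width: 0.0
grasp_force: 0.0
```

Emit:
inch_along --increments "0.04,0,0,0,0,0,0 | 0.04,0,0,0,0,0,0 | 0,0,0,0,0,0,0"

```text
t: 2.92
eef_pos: [0.5116, -0.2205, 0.1533]
tcp_rot: [3.139, 0.004, 1.56]
force: [0.3, -5.2, 3.2]
width: 0.002
grasp_force: 2.2
```

Emit:
inch_along --increments "0.04,0,0,0,0,0,0 | 0.02,0,0,0,0,0,0 | 0,0,0,0,0,0,0"

```text
t: 3.3
eef_pos: [0.5121, -0.2123, 0.1563]
tcp_rot: [3.137, 0.017, 1.556]
force: [-6.5, -32.4, 14.2]
width: -0.001
grasp_force: 16.6
```

The near lever is blocked. I'll back off and try the middle one.

In the tool's units: -0.04 m is -0.16, 0.035 m is 0.14.

Emit:
inch_along --increments "-0.16,0,0,0,0,0,0 | -0.04,0.14,0,0,0,0,0 | 0,0.14,0,0,0,0,0 | 0.08,0,0,0,0,0,0 | 0,0,0,0,0,0,0"

```text
t: 3.92
eef_pos: [0.5805, -0.2334, 0.1515]
tcp_rot: [-3.141, -0.001, 1.562]
force: [0.2, -0.3, -0.5]
width: -0.002
grasp_force: 0.0
```

Emit:
inch_along --increments "0.06,0,0,0,0,0,0 | 0.04,0,0,0,0,0,0 | 0,0,0,0,0,0,0"

```text
t: 4.3
eef_pos: [0.5808, -0.2092, 0.152]
tcp_rot: [3.141, 0.0, 1.561]
force: [-0.4, 0.3, -0.4]
width: 0.005
grasp_force: 0.0
```

Emit:
inch_along --increments "0.04,0,0,0,0,0,0 | 0,0,0,0,0,0,0"

```text
t: 4.55
eef_pos: [0.5808, -0.1991, 0.1512]
tcp_rot: [-3.141, -0.001, 1.561]
force: [0.0, -0.2, 0.2]
width: -0.0
grasp_force: 0.0
```

```bash
python3 -c "
from h import *
c=cap('scene'); i=c['img'][190:330,130:290,::-1]; cv2.imwrite('pics/l1.png',cv2.resize(i,None,fx=3,fy=3))"
```

```text
(no output)
```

View pics/l1.png

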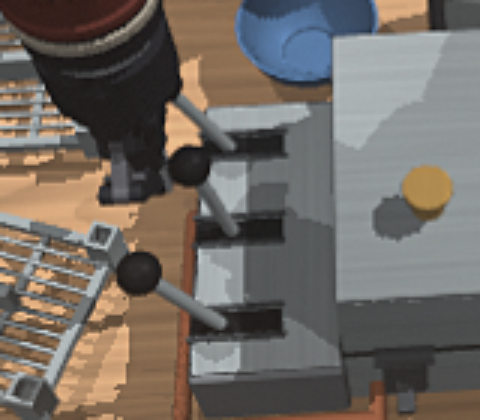

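The middle knob has moved well past its neighbours, at (190,166) in the crop, so it is free. I'll carry it over.

In the tool's units: 0.02 m is 0.08, 0.015 m is 0.06.

Emit:
inch_along --increments "0.08,0,0,0,0,0,0 | 0.08,0,0,0,0,0,0 | 0.06,0,0,0,0,0,0 | 0.02,0,0,0,0,0,0 | 0,0,0,0,0,0,0"

```text
t: 5.22
eef_pos: [0.5815, -0.1393, 0.1512]
tcp_rot: [-3.141, -0.001, 1.562]
force: [0.9, 0.6, 0.6]
width: -0.001
grasp_force: 0.0
```

Emit:
inch_along --increments "0.02,0,0,0,0,0,0 | 0.012,0,0,0,0,0,0 | 0,0,0,0,0,0,0"

```text
t: 5.6
eef_pos: [0.5816, -0.1319, 0.1512]
tcp_rot: [-3.141, -0.0, 1.561]
force: [-0.7, -1.1, -0.2]
width: -0.001
grasp_force: 0.5
```

In the tool's units: 0.003 m is 0.012.

Emit:
inch_along --increments "0.012,0,0,0,0,0,0 | 0.012,0,0,0,0,0,0 | 0,0,0,0,0,0,0"

```text
t: 5.98
eef_pos: [0.5816, -0.1307, 0.1514]
tcp_rot: [-3.141, 0.009, 1.557]
force: [-2.4, -24.5, -6.6]
width: -0.001
grasp_force: 12.0
```

Emit:
inch_along --increments "-0.12,0,0,0,0,0,0 | -0.2,0,0,0,0,0,0 | -0.12,0.12,0,0,0,0,0 | -0.04,0.16,0,0,0,0,0 | 0.08,0,0,0,0,0,0"

```text
t: 6.6
eef_pos: [0.6517, -0.228, 0.1481]
tcp_rot: [-3.139, -0.002, 1.559]
force: [0.6, -5.7, 2.2]
width: 0.001
grasp_force: 4.8
```

Emit:
inch_along --increments "0.06,0,0,0,0,0,0 | 0.04,0,0,0,0,0,0 | 0,0,0,0,0,0,0"

```text
t: 6.98
eef_pos: [0.6516, -0.21, 0.1551]
tcp_rot: [3.137, 0.017, 1.556]
force: [2.5, -39.9, -2.0]
width: -0.003
grasp_force: 20.2
```

Emit:
inch_along --increments "0.04,0,0,0,0,0,0 | 0,0,0,0,0,0,0"

```text
t: 7.22
eef_pos: [0.6518, -0.205, 0.1568]
tcp_rot: [3.135, 0.026, 1.552]
force: [-1.3, -58.8, 3.2]
width: -0.003
grasp_force: 29.7
```

Middle is over (on its stop) and the far one is blocked. Next the near one.

In the tool's units: -0.05 m is -0.2, -0.04 m is -0.16.

Emit:
inch_along --increments "-0.16,0,0,0,0,0,0 | -0.08,-0.16,0,0,0,0,0 | 0,-0.2,0,0,0,0,0 | 0,-0.2,0,0,0,0,0 | 0,0,0,0,0,0,0"

```text
t: 7.85
eef_pos: [0.5072, -0.2483, 0.1514]
tcp_rot: [-3.141, -0.001, 1.56]
force: [0.6, 1.1, 0.3]
width: -0.003
grasp_force: 0.0
```

Emit:
inch_along --increments "0.12,0,0,0,0,0,0 | 0.06,0,0,0,0,0,0 | 0.04,0,0,0,0,0,0 | 0,0,0,0,0,0,0"

```text
t: 8.35
eef_pos: [0.5113, -0.1944, 0.1514]
tcp_rot: [3.141, -0.001, 1.562]
force: [0.4, -0.3, -0.0]
width: 0.006
grasp_force: 0.0
```

Emit:
inch_along --increments "0.032,0,0,0,0,0,0 | 0,0,0,0,0,0,0"

```text
t: 8.6
eef_pos: [0.511, -0.1869, 0.1511]
tcp_rot: [-3.141, -0.001, 1.561]
force: [0.3, -0.3, -0.2]
width: -0.002
grasp_force: 0.0
```

Near is now free; carry it over, then the far one.

In the tool's units: 0.02 m is 0.08, 0.012 m is 0.048.

Emit:
inch_along --increments "0.08,0,0,0,0,0,0 | 0.08,0,0,0,0,0,0 | 0.048,0,0,0,0,0,0 | 0.016,0,0,0,0,0,0 | 0,0,0,0,0,0,0"

```text
t: 9.22
eef_pos: [0.5116, -0.1308, 0.1512]
tcp_rot: [-3.142, -0.0, 1.561]
force: [-0.1, 0.2, 0.0]
width: -0.003
grasp_force: 0.0
```

Emit:
inch_along --increments "0.008,0,0,0,0,0,0 | 0,0,0,0,0,0,0"

```text
t: 9.48
eef_pos: [0.5117, -0.1304, 0.1514]
tcp_rot: [3.142, 0.002, 1.56]
force: [-0.7, -6.8, -2.0]
width: 0.002
grasp_force: 3.1
```

In the tool's units: -0.05 m is -0.2, 0.04 m is 0.16.

Emit:
inch_along --increments "-0.2,0,0,0,0,0,0 | -0.2,0,0,0,0,0,0 | -0.12,0.16,0,0,0,0,0 | 0,0.2,0,0,0,0,0 | 0,0.2,0,0,0,0,0"

```text
t: 10.1
eef_pos: [0.6517, -0.2614, 0.1513]
tcp_rot: [3.141, -0.0, 1.559]
force: [-0.0, -0.8, 0.7]
width: -0.0
grasp_force: 0.0
```

Emit:
inch_along --increments "0.08,0,0,0,0,0,0 | 0.08,0,0,0,0,0,0 | 0.04,0,0,0,0,0,0 | 0,0,0,0,0,0,0"

```text
t: 10.6
eef_pos: [0.6505, -0.2098, 0.153]
tcp_rot: [3.14, 0.001, 1.562]
force: [0.5, -0.3, -0.7]
width: -0.001
grasp_force: 0.0
```

In the tool's units: 0.02 m is 0.08, 0.015 m is 0.06.

Emit:
inch_along --increments "0.08,0,0,0,0,0,0 | 0.08,0,0,0,0,0,0 | 0.08,0,0,0,0,0,0 | 0.06,0,0,0,0,0,0 | 0,0,0,0,0,0,0"

```text
t: 11.22
eef_pos: [0.6515, -0.1339, 0.151]
tcp_rot: [-3.141, -0.001, 1.563]
force: [0.5, -0.5, 0.4]
width: 0.002
grasp_force: 0.0
```

Emit:
inch_along --increments "0.016,0,0,0,0,0,0 | 0.012,0,0,0,0,0,0 | 0,0,0,0,0,0,0"

```text
t: 11.6
eef_pos: [0.6517, -0.1319, 0.1513]
tcp_rot: [-3.142, 0.005, 1.558]
force: [-0.2, -12.5, -2.6]
width: -0.001
grasp_force: 6.4
```

In the tool's units: -0.05 m is -0.2, -0.04 m is -0.16.

Emit:
inch_along --increments "-0.16,0,0,0,0,0,0 | 0,0,-0.2,0,0,0,0 | 0,-0.08,-0.2,0,0,0,0.5 | 0,-0.2,-0.08,0,0,0,0.5 | 0,-0.2,-0.08,0,0,0,0.5"

```text
t: 12.22
eef_pos: [0.5303, -0.1678, 0.2923]
tcp_rot: [3.141, 0.0, 1.561]
force: [0.4, -1.5, 0.9]
width: 0.498
grasp_force: 0.0
```

Run:
```python
from h import *
st()
t=cap("top","top1");s=cap("scene","scene1")
# handle: dark pixels near where it should be
for c,n in((t,"t"),(s,"s")):
    P=proj(c,[(.438,.039+d,.165) for d in(-.045,0,.045)]); print(n,P.round(1))
    u,v=P.mean(0).astype(int); g=c["img"].max(2)[v-22:v+23,u-45:u+46]
    m=(g<60).astype('uint8'); k,l,q,ce=cv2.connectedComponentsWithStats(m)
    for i in range(1,k):
        if q[i,4]>30: print(q[i][:5]+[u-45,v-22,0,0,0],ce[i]+[u-45,v-22])
ij=lambda c,x0,y0:cv2.resize(c["img"][y0:y0+100,x0:x0+130,::-1],None,fx=3,fy=3,interpolation=cv2.INTER_CUBIC)
cv2.imwrite("pics/hd.png",np.hstack([ij(t,200,180),ij(s,230,150)]))
```

```text
t12.22 [ 0.5303 -0.1678  0.2923] [3.141 0.    1.561] F [ 0.4 -1.5  0.9] w0.498 g0.0
t [[284.2 243.7]
 [261.7 243.4]
 [239.2 243.1]]
s [[274.3 185.6]
 [294.7 184.4]
 [315.  183.3]]
[273 183  47  17 317] [294.55520505 188.47003155]
```

View pics/hd.png

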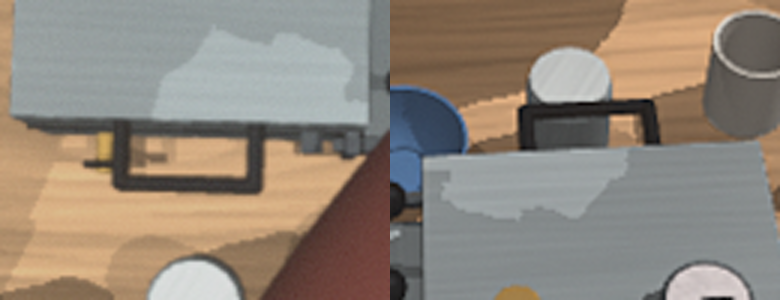

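Handle bar: in the top crop from (117,183) to (260,186), in the scene crop from (522,107) to (655,104).

Run:
```python
from h import *
t=cap("top");s=cap("scene")
h,e=tri(t,(200+188.5/3-.3,180+184.5/3-.3),s,(230+198.5/3-.3,150+106/3-.3)); print(h,e)
print(plane(t,[(200+117/3,180+183/3),(200+260/3,180+186/3)],.165))
P=[h[0],h[1],.165]; print(tool([P[0],P[1],.25]))
```

```text
[0.44248066 0.03911132 0.16837468] 0.0037168143836662725
[[ 0.442129    0.08456948  0.165     ]
 [ 0.44156242 -0.01087987  0.165     ]]
[ 0.20608629 -0.091188    0.04192756]
```

In the tool's units: 0.05 m is 0.2, -0.03 m is -0.12.

Emit:
inch_along --increments "0.2,-0.12,0,0,0,0,0.4 | 0.2,-0.12,0,0,0,0,0.4 | 0.2,-0.12,0,0,0,0,0.4 | 0.2,-0.004,0,0,0,0,0.4 | 0.024,0,0.12,0,0,0,0.4"

```text
t: 13.05
eef_pos: [0.4436, 0.0419, 0.2624]
tcp_rot: [3.138, -0.0, 1.564]
force: [-0.2, 0.1, 0.5]
width: 0.399
grasp_force: 0.0
```

Emit:
inch_along --increments "0,0,0.12,0,0,0,0.4 | 0,0,0,0,0,0,0.4"

```text
t: 13.3
eef_pos: [0.4416, 0.04, 0.2288]
tcp_rot: [-3.137, -0.001, 1.561]
force: [0.2, -0.0, 0.6]
width: 0.399
grasp_force: 0.0
```

```bash
python3 -c "
from h import *
st(); print(tool([.442,.038,.148]))"
```

```text
t13.30 [0.4416 0.04   0.2288] [-3.137e+00 -1.000e-03  1.561e+00] F [ 0.2 -0.   0.6] w0.399 g0.0
[-0.00207024  0.00077629  0.08084048]
```

In the tool's units: 0.04 m is 0.16, 0.03 m is 0.12.

Emit:
inch_along --increments "0,0.004,0.16,0,0,0,0.4 | 0,0,0.12,0,0,0,0.4 | 0,0,0.044,0,0,0,0.4 | 0,0,0,0,0,0,0.4"

```text
t: 13.8
eef_pos: [0.4436, 0.0393, 0.1509]
tcp_rot: [-3.141, -0.0, 1.561]
force: [-0.5, -0.0, 0.3]
width: 0.398
grasp_force: 0.0
```

Emit:
inch_along --increments "0,0,0,0,0,0,0 | 0,0,0,0,0,0,0 | 0,0,0,0,0,0,0 | 0,0,0,0,0,0,0"

```text
t: 14.3
eef_pos: [0.4431, 0.0392, 0.152]
tcp_rot: [3.142, 0.001, 1.561]
force: [-6.6, -0.4, 7.9]
width: 0.116
grasp_force: 58.7
```

In the tool's units: -0.018 m is -0.072, -0.0173 m is -0.0692.

Emit:
inch_along --increments "0,0.024,-0.072,0,0,0,0 | 0,0.032,-0.0692,0,0,0,0 | 0,0.036,-0.066,0,0,0,0 | 0,0.04,-0.0656,0,0,0,0 | 0,0,0,0,0,0,0"

```text
t: 14.92
eef_pos: [0.4753, 0.0388, 0.2204]
tcp_rot: [-3.139, 0.001, 1.561]
force: [-13.1, -1.9, 4.1]
width: 0.114
grasp_force: 59.2
```

Emit:
inch_along --increments "0,0.046,-0.06,0,0,0,0 | 0,0.0492,-0.0584,0,0,0,0 | 0,0.0548,-0.0528,0,0,0,0 | 0,0.0568,-0.05,0,0,0,0 | 0,0,0,0,0,0,0"

```text
t: 15.55
eef_pos: [0.5267, 0.0382, 0.2776]
tcp_rot: [-3.141, 0.002, 1.561]
force: [-20.7, -1.5, 19.1]
width: 0.112
grasp_force: 60.8
```

In the tool's units: 0.016 m is 0.064, 0.0148 m is 0.0592.

Emit:
inch_along --increments "0,0.054,-0.054,0,0,0,0 | 0,0.0592,-0.046,0,0,0,0 | 0,0.064,-0.044,0,0,0,0 | 0,0.064,-0.04,0,0,0,0 | 0,0,0,0,0,0,0"

```text
t: 16.18
eef_pos: [0.5897, 0.0374, 0.3171]
tcp_rot: [-3.139, 0.0, 1.56]
force: [8.5, -3.9, -21.9]
width: 0.107
grasp_force: 59.5
```

Emit:
inch_along --increments "0,0.072,-0.028,0,0,0,0 | 0,0.072,-0.024,0,0,0,0 | 0,0,0,0,0,0,0"

```text
t: 16.55
eef_pos: [0.625, 0.037, 0.329]
tcp_rot: [-3.136, 0.0, 1.56]
force: [4.7, -2.4, -24.0]
width: 0.107
grasp_force: 60.0
```

In the tool's units: 0.019 m is 0.076, 0.018 m is 0.072.

Emit:
inch_along --increments "0,0.072,0,0,0,0,0 | 0,0.076,0,0,0,0,0 | 0,0.076,0,0,0,0,0 | 0,0,0,0,0,0,0"

```text
t: 17.05
eef_pos: [0.6821, 0.0362, 0.3352]
tcp_rot: [3.137, 0.002, 1.56]
force: [1.1, -2.4, 5.8]
width: 0.104
grasp_force: 65.2
```

In the tool's units: -0.04 m is -0.16, -0.03 m is -0.12.

Emit:
inch_along --increments "0,0,0,0,0,0,0.6 | 0,0.04,0,0,0,0,0.6 | 0,0.04,-0.08,0,0,0,0.6 | 0,0,-0.16,0,0,0,0.6 | 0,-0.08,-0.12,0,0,0,0.6"

```text
t: 17.68
eef_pos: [0.681, 0.0369, 0.4206]
tcp_rot: [-3.14, -0.0, 1.561]
force: [-0.1, -0.2, 0.5]
width: 0.599
grasp_force: 0.0
```

Emit:
inch_along --increments "0,-0.24,0,0,0,0,1 | 0,-0.24,0,0,0,0,1 | 0,-0.24,0,0,0,0,1 | 0,-0.24,0,0,0,0,1 | 0,0,0,0,0,0,1"

```text
t: 18.3
eef_pos: [0.4852, 0.039, 0.4289]
tcp_rot: [3.14, 0.0, 1.561]
force: [0.1, 0.6, -0.0]
width: 0.997
grasp_force: 0.0
```

Run:
```python
from h import *
st()
t=cap("top","top2");s=cap("scene","scene2")
w=cap("wrist","w2");print(w["T"],w["vertical_fov"])
```

```text
t18.30 [0.4852 0.039  0.4289] [3.14  0.    1.561] F [ 0.1  0.6 -0. ] w0.997 g0.0
[[ 9.99952234e-01 -9.73591939e-03 -8.60869553e-04  4.89112461e-01]
 [-9.60120664e-03 -9.61981942e-01 -2.72944243e-01  1.06740558e-01]
 [ 1.82922218e-03  2.72939471e-01 -9.62029469e-01  5.72331207e-01]
 [ 0.00000000e+00  0.00000000e+00  0.00000000e+00  1.00000000e+00]] 62.24319415505734
```

View pics/top2.png

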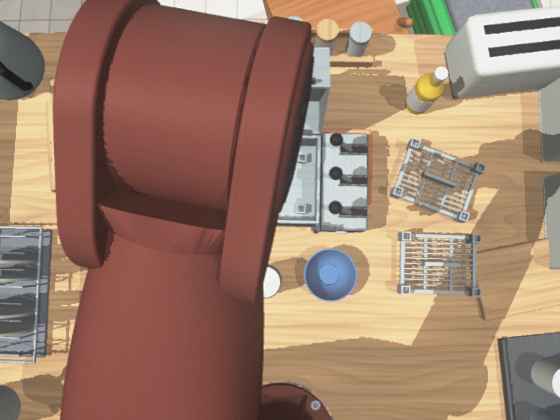

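View pics/w2.png

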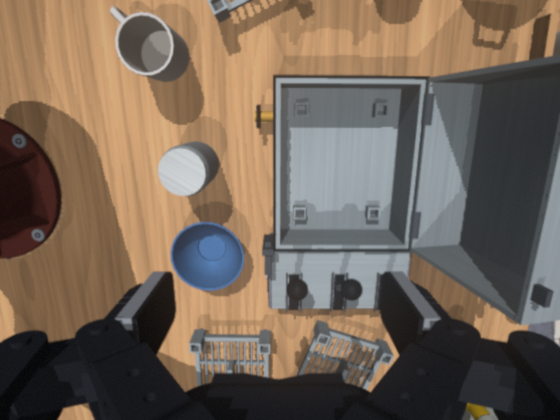

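The hood is open; the wrist view shows the chamber sockets near (302,108), (381,108), (299,214), (372,214). Zooming in to refine them.

Run:
```python
import cv2
i=cv2.imread("pics/w2.png")[70:255,262:437]
i=cv2.convertScaleAbs(i,alpha=1.5,beta=-60)
cv2.imwrite("pics/ch.png",cv2.resize(i,None,fx=3.2,fy=3.2,interpolation=cv2.INTER_CUBIC))
```

```text
(no output)
```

View pics/ch.png

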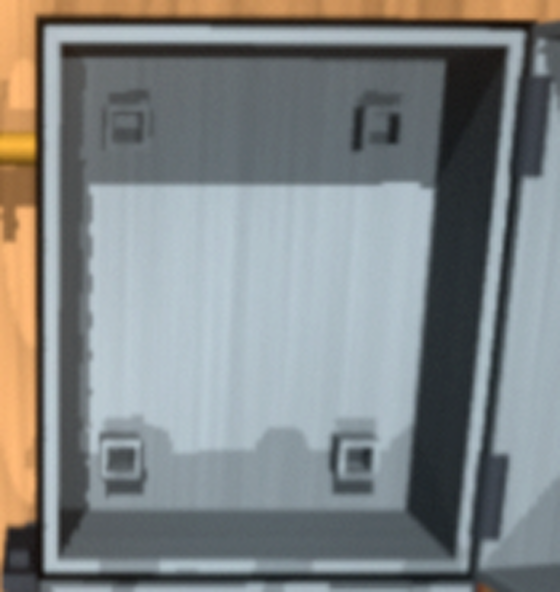

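Sockets in the crop are at (128,124), (382,125), (356,458), (122,458); the outer rim corners at about (40,20), (530,22), (475,577), (40,578).

Run:
```python
from h import *
c=cap("wrist"); px=lambda p:(np.array(p,float)+.5)/3.2-.5+[262,70]
for n,q,z in(("sock",[(128,124),(382,125),(356,458),(122,458)],.032),("rim",[(40,20),(530,22),(475,577),(40,578)],.09)):
    P=plane(c,px(q),z)[:,:2]; d=np.linalg.norm(P-np.roll(P,-1,0),axis=1)
    ex=P[1]-P[0]+P[2]-P[3]; ey=P[0]-P[3]+P[1]-P[2]
    print(n,P.round(4).tolist(),P.mean(0).round(4),d.round(4),"yaw",np.arctan2(ex[1],ex[0]).round(4),(-np.arctan2(ey[0],ey[1])).round(4))
```

```text
sock [[0.5267, 0.1195], [0.6452, 0.1183], [0.6432, -0.0426], [0.5251, -0.0414]] [0.5851 0.0385] [0.1185 0.1609 0.118  0.161 ] yaw -0.0099 -0.0114
rim [[0.4868, 0.159], [0.6867, 0.1574], [0.6862, -0.0845], [0.4839, -0.0827]] [0.5859 0.0373] [0.1999 0.2419 0.2023 0.2418] yaw -0.0086 -0.0071
```

In the tool's units: -0.06 m is -0.24, 0.03 m is 0.12.

Emit:
inch_along --increments "-0.24,-0.04,0,0,0,0,1 | -0.24,-0.04,0,0,0,0,1 | -0.24,-0.04,0.08,0,0,0,1 | -0.24,-0.04,0.12,0,0,0,1 | -0.24,-0.04,0.12,0,0,0,1"

```text
t: 19.12
eef_pos: [0.4388, -0.2534, 0.3511]
tcp_rot: [-3.141, -0.0, 1.561]
force: [0.2, -0.0, 1.0]
width: 1.003
grasp_force: 0.0
```

Emit:
inch_along --increments "-0.24,-0.04,0.12,0,0,0,1 | -0.2,-0.04,0.12,0,0,0,1 | 0,0,0.08,0,0,0,1 | 0,0,0,0,0,0,1"

```text
t: 19.62
eef_pos: [0.4179, -0.3562, 0.2724]
tcp_rot: [-3.139, -0.004, 1.56]
force: [0.4, 0.3, 0.3]
width: 1.0
grasp_force: 0.0
```

Run:
```python
from h import *
st()
c=cap("wrist","w3")
a=proj(c,[(.4019+dx,-.3561+dy,.056) for dx,dy in((-.06,.08),(.06,.08),(.06,-.08),(-.06,-.08))]);print(a.round(0).tolist())
```

```text
t19.62 [ 0.4179 -0.3562  0.2724] [-3.139 -0.004  1.56 ] F [0.4 0.3 0.3] w1.000 g0.0
[[201.0, 108.0], [322.0, 106.0], [319.0, 256.0], [211.0, 257.0]]
```

View pics/w3.png

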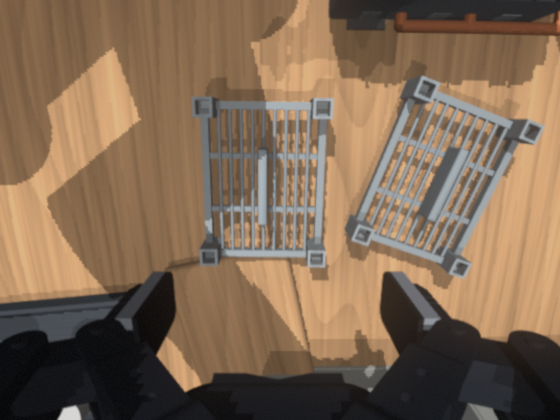

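Both right-hand frames are visible: sockets of B at (204,105), (322,106), (317,258), (210,257), and of A at (427,88), (530,130), (459,266), (363,233).

Add to h.py:
```python
def frame(c,q,z=.056):
    "sockets in order (-x,+y),(+x,+y),(+x,-y),(-x,-y) -> centre, yaw of tool (frame y dir), sides"
    P=plane(c,q,z)[:,:2]; d=np.linalg.norm(P-np.roll(P,-1,0),axis=1)
    ey=P[0]-P[3]+P[1]-P[2]; ex=P[1]-P[0]+P[2]-P[3]
    return P.mean(0).round(4), [round(float(v),3) for v in (np.arctan2(ey[1],ey[0]),np.arctan2(ex[1],ex[0])+np.pi/2)], d.round(3)
```

Run:
```python
from h import *
c=cap("wrist")
B=frame(c,[(204,105),(322,106),(317,258),(210,257)]);print(B)
print(frame(c,[(427,88),(530,130),(459,266),(363,233)]))
print("plate B mid at .063",plane(c,[(263,188)],.063))
print(tool([*B[0],.2]))
```

```text
(array([ 0.4027, -0.3565]), [1.554, 1.552], array([0.118, 0.163, 0.12 , 0.163]))
(array([ 0.5948, -0.3551]), [1.22, 1.222], array([0.119, 0.16 , 0.119, 0.16 ]))
plate B mid at .063 [[ 0.40270931 -0.35740013  0.063     ]]
[-0.00076214 -0.01599237  0.07520299]
```

Units first: shifts go in shares of 0.25 m and turns go in shares of pi rad. So 0.06 m is 0.24, 0.05 m is 0.2, 0.006 rad is 0.0019.

Emit:
inch_along --increments "0,-0.064,0.2,0,0,0.0019,0.6 | 0,0,0.24,0,0,0,0.6 | 0,0,0.24,0,0,0,0.6 | 0,0,0.16,0,0,0,0.6 | 0,0,0,0,0,0,0.6"

```text
t: 20.35
eef_pos: [0.4017, -0.3539, 0.0632]
tcp_rot: [-3.139, -0.003, 1.556]
force: [0.6, -0.4, 0.6]
width: 0.598
grasp_force: 0.0
```

```bash
python3 -c "
from h import *
st(); print(tool([.4027,-.3567,.038]))"
```

```text
t20.35 [ 0.4017 -0.3539  0.0632] [-3.139e+00 -3.000e-03  1.556e+00] F [ 0.6 -0.4  0.6] w0.598 g0.0
[-0.00291523  0.00114175  0.0251686 ]
```

In the tool's units: 0.015 m is 0.06, 0.009 m is 0.036.

Emit:
inch_along --increments "-0.01,0.004,0.06,0,0,0,0.6 | 0,0,0.036,0,0,0,0.6 | 0,0,0,0,0,0,0.6"

```text
t: 20.72
eef_pos: [0.4032, -0.3582, 0.0409]
tcp_rot: [3.142, 0.0, 1.555]
force: [0.8, 0.9, 0.4]
width: 0.6
grasp_force: 0.0
```

Emit:
inch_along --increments "0,0,0,0,0,0,0 | 0,0,0,0,0,0,0 | 0,0,0,0,0,0,0 | 0,0,0,0,0,0,0"

```text
t: 21.22
eef_pos: [0.4033, -0.3585, 0.0414]
tcp_rot: [3.141, 0.001, 1.555]
force: [-0.3, -0.7, 4.4]
width: 0.1
grasp_force: 60.6
```

Emit:
inch_along --increments "0,0,-0.12,0,0,0,0 | 0,0,-0.2,0,0,0,0 | 0,0,-0.2,0,0,0,0 | 0,0,-0.2,0,0,0,0 | 0,0,-0.2,0,0,0,0"

```text
t: 21.85
eef_pos: [0.4028, -0.3575, 0.2716]
tcp_rot: [-3.141, -0.001, 1.555]
force: [-0.1, -1.2, -3.5]
width: 0.099
grasp_force: 59.6
```

Emit:
inch_along --increments "0,0,-0.2,0,0,0,0 | 0,0,0,0,0,0,0"

```text
t: 22.1
eef_pos: [0.4037, -0.359, 0.3243]
tcp_rot: [3.138, 0.004, 1.555]
force: [-0.0, 0.5, -3.9]
width: 0.101
grasp_force: 59.7
```

```bash
python3 -c "
from h import *
st(); print(tool([.585,.0383,.3]))
c=cap('wrist','w4')"
```

```text
t22.10 [ 0.4037 -0.359   0.3243] [3.138 0.004 1.555] F [-0.   0.5 -3.9] w0.101 g59.7
[0.40026693 0.17479387 0.02310407]
```

In the tool's units: 0.05 m is 0.2, 0.025 m is 0.1, -0.008 rad is -0.0025.

Emit:
inch_along --increments "0.2,0.08,0,0,0,-0.0025,0 | 0.2,0.1,0,0,0,0,0 | 0.2,0.1,0,0,0,0,0 | 0.2,0.1,0,0,0,0,0 | 0.2,0.1,0,0,0,0,0"

```text
t: 22.78
eef_pos: [0.5253, -0.1071, 0.3181]
tcp_rot: [-3.138, -0.001, 1.563]
force: [0.8, -1.0, -4.2]
width: 0.1
grasp_force: 59.7
```

Emit:
inch_along --increments "0.2,0.1,0,0,0,0,0 | 0.2,0.1,0,0,0,0,0 | 0.16,0,0,0,0,0,0 | 0,0,0,0,0,0,0 | 0,0,0,0,0,0,0"

```text
t: 23.4
eef_pos: [0.576, 0.0302, 0.3189]
tcp_rot: [-3.139, -0.0, 1.563]
force: [0.1, -0.5, -3.2]
width: 0.103
grasp_force: 59.7
```

```bash
python3 -c "
from h import *
st(); print(tool([.585,.0364,.12]))"
```

```text
t23.40 [0.576  0.0302 0.3189] [-3.139 -0.     1.563] F [ 0.1 -0.5 -3.2] w0.103 g59.7
[0.00621809 0.00949724 0.19886527]
```

In the tool's units: 0.05 m is 0.2, 0.0095 m is 0.038.

Emit:
inch_along --increments "0.024,0.038,0,0,0,0,0 | 0,0,0.2,0,0,0,0 | 0,0,0.2,0,0,0,0 | 0,0,0.2,0,0,0,0 | 0,0,0,0,0,0,0"

```text
t: 24.02
eef_pos: [0.5835, 0.0362, 0.1662]
tcp_rot: [-3.134, -0.001, 1.562]
force: [0.7, 1.3, -2.9]
width: 0.1
grasp_force: 59.8
```

```bash
python3 -c "
from h import *
for i in range(4): cap('top')
st(); print(tool([.585,.0364,.075]));cap('wrist','w5')"
```

```text
t24.23 [0.5878 0.0358 0.1739] [3.137e+00 1.000e-03 1.562e+00] F [ 0.5 -1.  -3.1] w0.102 g59.8
[ 0.00062754 -0.00322133  0.09892821]
```

View pics/w5.png

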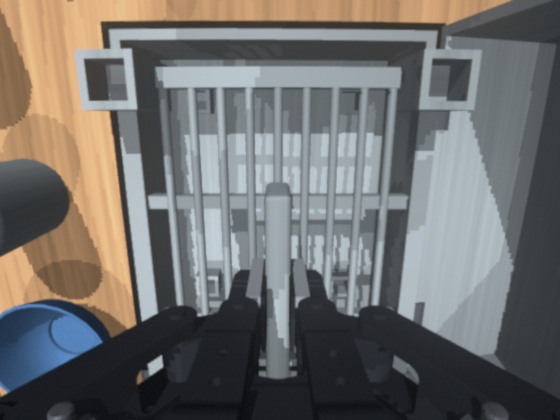

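The frame hangs over the chamber with clearance on all sides (front posts at (106,80), (450,80)). I'll check the pose noise, then lower it.

In the tool's units: 0.04 m is 0.16, -0.001 m is -0.004.

Emit:
inch_along --increments "0,-0.004,0.16,0,0,0,0 | 0,0,0.16,0,0,0,0 | 0,0,0,0,0,0,0 | 0,0,0,0,0,0,0 | 0,0,0,0,0,0,0"

```text
t: 24.9
eef_pos: [0.5868, 0.0361, 0.0935]
tcp_rot: [3.138, 0.001, 1.563]
force: [-0.1, -0.6, -2.9]
width: 0.1
grasp_force: 59.8
```

```bash
python3 -c "
from h import *
for i in range(5): cap('top');st()
print(tool([.585,.0364,.0594]))"
```

```text
t24.95 [0.5865 0.0361 0.0931] [3.138e+00 1.000e-03 1.563e+00] F [ 0.1  0.1 -3.3] w0.101 g59.8
t25.00 [0.5862 0.0362 0.0926] [3.139 0.    1.563] F [ 0.5  0.7 -3.3] w0.104 g59.8
t25.05 [0.5859 0.0362 0.0921] [3.14  0.    1.563] F [-0.1  0.4 -3.7] w0.103 g59.8
t25.10 [0.5856 0.0362 0.0917] [3.14  0.    1.563] F [-0.2 -0.2 -4.2] w0.103 g59.8
t25.15 [0.5854 0.0363 0.0914] [3.141 0.    1.563] F [ 0.5  0.5 -3.6] w0.100 g59.8
[ 0.00011492 -0.00047377  0.03203195]
```

In the tool's units: 0.008 m is 0.032.

Emit:
inch_along --increments "0,0,0.032,0,0,0,0 | 0,0,0.032,0,0,0,0 | 0,0,0,0,0,0,0 | 0,0,0,0,0,0,0"

```text
t: 25.65
eef_pos: [0.585, 0.0364, 0.0746]
tcp_rot: [-3.141, 0.0, 1.563]
force: [-0.5, -0.4, -3.2]
width: 0.098
grasp_force: 59.7
```

Emit:
inch_along --increments "0,0,0.016,0,0,0,0 | 0,0,0.016,0,0,0,0 | 0,0,0,0,0,0,0 | 0,0,0,0,0,0,0"

```text
t: 26.15
eef_pos: [0.5851, 0.0364, 0.0668]
tcp_rot: [3.142, 0.0, 1.563]
force: [-0.2, -0.1, -3.1]
width: 0.103
grasp_force: 59.7
```

Emit:
inch_along --increments "0,0,0.012,0,0,0,0 | 0,0,0.012,0,0,0,0 | 0,0,0,0,0,0,0 | 0,0,0,0,0,0,0"

```text
t: 26.65
eef_pos: [0.5851, 0.0364, 0.0607]
tcp_rot: [-3.142, 0.0, 1.563]
force: [-0.1, -0.5, -3.8]
width: 0.101
grasp_force: 59.7
```

In the tool's units: 0.002 m is 0.008, 0.001 m is 0.004.

Emit:
inch_along --increments "0,0,0.008,0,0,0,0 | 0,0,0.004,0,0,0,0 | 0,0,0,0,0,0,0"

```text
t: 27.02
eef_pos: [0.5854, 0.0363, 0.0597]
tcp_rot: [3.141, 0.0, 1.563]
force: [-7.1, -0.2, 11.6]
width: 0.099
grasp_force: 62.0
```

Emit:
inch_along --increments "0,0,0,0,0,0,0.5 | 0,0,0,0,0,0,0.5 | 0,0,0,0,0,0,0.5 | 0,0,-0.08,0,0,0,0.5 | 0,0,-0.2,0,0,0,0.5"

```text
t: 27.65
eef_pos: [0.5835, 0.0366, 0.1273]
tcp_rot: [-3.138, -0.001, 1.563]
force: [0.7, -0.7, 0.4]
width: 0.5
grasp_force: 0.0
```

Emit:
inch_along --increments "0,0,-0.24,0,0,0,1 | 0,0,-0.24,0,0,0,1 | 0,0,-0.12,0,0,0,1 | 0,0,0,0,0,0,1 | 0,0,0,0,0,0,1"

```text
t: 28.28
eef_pos: [0.5849, 0.0364, 0.2776]
tcp_rot: [-3.141, 0.0, 1.563]
force: [-0.4, -0.7, -0.7]
width: 0.999
grasp_force: 0.0
```

In the tool's units: -0.06 m is -0.24, -0.05 m is -0.2.

Emit:
inch_along --increments "-0.2,0,0,0,0,0,1 | -0.2,0,0,0,0,0,1 | -0.24,0,0,0,0,0,1 | -0.24,0,0,0,0,0,1 | -0.24,0,0,0,0,0,1"

```text
t: 28.9
eef_pos: [0.582, -0.2451, 0.2763]
tcp_rot: [-3.14, -0.001, 1.563]
force: [1.7, 0.9, 0.1]
width: 0.998
grasp_force: 0.0
```

Emit:
inch_along --increments "-0.24,0,0,0,0,0,1 | -0.2,0,0,0,0,0,1 | 0,0,0,0,0,0,1 | 0,0,0,0,0,0,1 | 0,0,0,0,0,0,1"

```text
t: 29.52
eef_pos: [0.5822, -0.3522, 0.2779]
tcp_rot: [-3.141, -0.0, 1.564]
force: [-0.5, 0.6, 0.9]
width: 1.002
grasp_force: 0.0
```

Run:
```python
from h import *
st()
c=cap("wrist")
cx,th=np.array([.5948,-.3551]),1.221-np.pi/2
r=np.array([[np.cos(th),-np.sin(th)],[np.sin(th),np.cos(th)]])
a=proj(c,[(*(cx+r@[dx,dy]),.056) for dx,dy in((-.06,.08),(.06,.08),(.06,-.08),(-.06,-.08))]);print(a.round(1).tolist())
x0,y0=np.maximum(a.min(0).astype(int)-30,0); w,h=(a.max(0)-a.min(0)+60).astype(int); print(x0,y0,w,h)
cv2.imwrite("pics/w6.png",cv2.resize(c["img"][y0:y0+h,x0:x0+w,::-1],None,fx=2,fy=2,interpolation=cv2.INTER_CUBIC))
```

```text
t29.52 [ 0.5822 -0.3522  0.2779] [-3.141 -0.     1.564] F [-0.5  0.6  0.9] w1.002 g0.0
[[260.9, 92.7], [371.2, 134.3], [314.7, 269.2], [214.2, 235.7]]
184 62 217 236
```

View pics/w6.png

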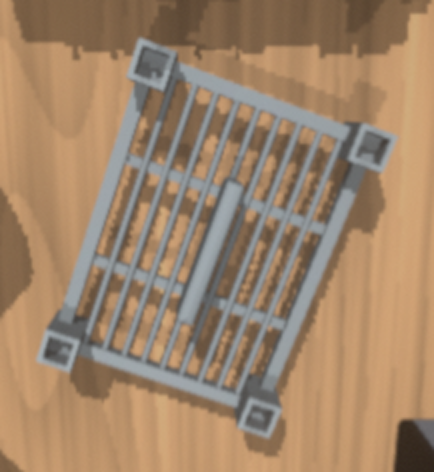

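Sockets in the crop (2x) are at (153,64), (372,147), (261,416), (60,349), so frame A has not moved noticeably.

Run:
```python
from h import *
c=cap("wrist")
q=(np.array([(153,64),(372,147),(261,416),(60,349)])+.5)/2-.5+[184,62]
A=frame(c,q);print(A); print(tool([*A[0],.2]))
```

```text
(array([ 0.5942, -0.3561]), [1.224, 1.22], array([0.119, 0.16 , 0.12 , 0.16 ]))
[-0.00362339  0.01191749  0.0781758 ]
```

Emit:
inch_along --increments "0,0,0,0,0,0.0366,0.6 | 0,0,0,0,0,0.0366,0.6 | 0,0,0.12,0,0,0.036,0.6 | 0,0,0,0,0,0,0.6 | 0,0,0,0,0,0,0.6"

```text
t: 30.25
eef_pos: [0.5821, -0.3532, 0.2489]
tcp_rot: [3.141, 0.0, 1.223]
force: [-0.5, -0.1, 0.6]
width: 0.601
grasp_force: 0.0
```

```bash
python3 -c "
from h import *
st(); print(tool([.5943,-.3558,.041]))"
```

```text
t30.25 [ 0.5821 -0.3532  0.2489] [3.141 0.    1.223] F [-0.5 -0.1  0.6] w0.601 g0.0
[0.00179669 0.01215432 0.20793435]
```

In the tool's units: 0.05 m is 0.2, 0.03 m is 0.12.

Emit:
inch_along --increments "0.0072,0.048,0.2,0,0,0,0.6 | 0,0,0.2,0,0,0,0.6 | 0,0,0.2,0,0,0,0.6 | 0,0,0.12,0,0,0,0.6 | 0,0,0,0,0,0,0.6"

```text
t: 30.88
eef_pos: [0.593, -0.3551, 0.0663]
tcp_rot: [-3.138, -0.001, 1.221]
force: [-0.3, -0.8, 0.2]
width: 0.597
grasp_force: 0.0
```

Emit:
inch_along --increments "0,0,0,0,0,0,0.6 | 0,0,0,0,0,0,0.6"

```text
t: 31.12
eef_pos: [0.5951, -0.3571, 0.0706]
tcp_rot: [3.138, 0.001, 1.22]
force: [0.4, -1.1, 0.4]
width: 0.6
grasp_force: 0.0
```

```bash
python3 -c "
from h import *
st(); print(tool([.5942,-.3561,.041]))"
```

```text
t31.12 [ 0.5951 -0.3571  0.0706] [3.138e+00 1.000e-03 1.220e+00] F [ 0.4 -1.1  0.4] w0.600 g0.0
[ 0.00071293 -0.0012908   0.02957856]
```

In the tool's units: 0.015 m is 0.06, 0.013 m is 0.052.

Emit:
inch_along --increments "0,0,0.06,0,0,0,0.6 | 0,0,0.052,0,0,0,0.6 | 0,0,0,0,0,0,0.6 | 0,0,0,0,0,0,0.6"

```text
t: 31.62
eef_pos: [0.5937, -0.356, 0.0396]
tcp_rot: [-3.141, -0.0, 1.22]
force: [0.0, 0.7, 0.1]
width: 0.596
grasp_force: 0.0
```

Emit:
inch_along --increments "0,0,0,0,0,0,0 | 0,0,0,0,0,0,0 | 0,0,0,0,0,0,0 | 0,0,0,0,0,0,0"

```text
t: 32.12
eef_pos: [0.5941, -0.3563, 0.0403]
tcp_rot: [3.141, 0.0, 1.22]
force: [-0.2, 0.2, 4.0]
width: 0.104
grasp_force: 60.8
```

Emit:
inch_along --increments "0,0,-0.12,0,0,0,0 | 0,0,-0.2,0,0,0,0 | 0,0,-0.2,0,0,0,0 | 0,0,-0.2,0,0,0,0 | 0,0,-0.2,0,0,0,0"

```text
t: 32.75
eef_pos: [0.5934, -0.3557, 0.2704]
tcp_rot: [-3.14, -0.001, 1.22]
force: [1.3, -0.5, -3.4]
width: 0.102
grasp_force: 59.8
```

Emit:
inch_along --increments "0,0,-0.2,0,0,-0.0366,0 | 0,0,0,0,0,-0.0366,0 | 0,0,0,0,0,-0.036,0 | 0,0,0,0,0,0,0"

```text
t: 33.25
eef_pos: [0.5937, -0.3559, 0.3188]
tcp_rot: [-3.14, -0.001, 1.562]
force: [0.0, 0.2, -4.8]
width: 0.103
grasp_force: 59.8
```

```bash
python3 -c "
from h import *
st(); print(tool([.585,.0383,.3]))"
```

```text
t33.25 [ 0.5937 -0.3559  0.3188] [-3.140e+00 -1.000e-03  1.562e+00] F [ 0.   0.2 -4.8] w0.103 g59.8
[ 0.39413437 -0.01214708  0.01916162]
```

In the tool's units: 0.055 m is 0.22.

Emit:
inch_along --increments "0.22,0,0,0,0,0,0 | 0.22,0,0,0,0,0,0 | 0.22,0,0,0,0,0,0 | 0.22,0,0,0,0,0,0 | 0.22,0,0,0,0,0,0"

```text
t: 33.88
eef_pos: [0.5956, -0.0792, 0.3192]
tcp_rot: [-3.141, -0.0, 1.56]
force: [0.4, 1.4, -3.8]
width: 0.1
grasp_force: 59.9
```

Emit:
inch_along --increments "0.22,-0.024,0,0,0,0,0 | 0.22,-0.024,0,0,0,0,0 | 0.036,0,0,0,0,0,0 | 0,0,0,0,0,0,0 | 0,0,0,0,0,0,0"

```text
t: 34.5
eef_pos: [0.5851, 0.0369, 0.3194]
tcp_rot: [-3.141, 0.0, 1.561]
force: [0.5, 0.8, -4.6]
width: 0.105
grasp_force: 59.9
```

```bash
python3 -c "
from h import *
st(); print(tool([.585,.0383,.13]))"
```

```text
t34.50 [0.5851 0.0369 0.3194] [-3.141  0.     1.561] F [ 0.5  0.8 -4.6] w0.105 g59.9
[1.49179226e-03 4.04745308e-06 1.89366574e-01]
```

In the tool's units: 0.05 m is 0.2, 0.036 m is 0.144, -0.002 rad is -0.0006.

Emit:
inch_along --increments "0.006,0,0.2,0,0,-0.0006,0 | 0,0,0.2,0,0,0,0 | 0,0,0.2,0,0,0,0 | 0,0,0.144,0,0,0,0 | 0,0,0,0,0,0,0"

```text
t: 35.12
eef_pos: [0.5828, 0.0386, 0.1305]
tcp_rot: [-3.135, -0.001, 1.563]
force: [0.6, 0.2, -2.9]
width: 0.103
grasp_force: 59.8
```

Emit:
inch_along --increments "0,0,0,0,0,0,0 | 0,0,0,0,0,0,0 | 0,0,0,0,0,0,0 | 0,0,0,0,0,0,0 | 0,0,0,0,0,0,0"

```text
t: 35.75
eef_pos: [0.5851, 0.0395, 0.1339]
tcp_rot: [3.141, 0.0, 1.565]
force: [0.2, -0.1, -4.8]
width: 0.107
grasp_force: 59.9
```

```bash
python3 -c "
from h import *
st(); print(tool([.585,.0383,.1003]))"
```

```text
t35.75 [0.5851 0.0395 0.1339] [3.141 0.    1.565] F [ 0.2 -0.1 -4.8] w0.107 g59.9
[-0.00122662 -0.00011759  0.03364526]
```

In the tool's units: 0.01 m is 0.04, 0.006 m is 0.024, 0.002 rad is 0.0006.

Emit:
inch_along --increments "-0.0044,0,0.04,0,0,0.0006,0 | 0,0,0.024,0,0,0,0 | 0,0,0,0,0,0,0 | 0,0,0,0,0,0,0 | 0,0,0,0,0,0,0"

```text
t: 36.38
eef_pos: [0.5852, 0.0384, 0.1181]
tcp_rot: [3.141, 0.0, 1.563]
force: [-0.1, -0.5, -4.0]
width: 0.103
grasp_force: 59.8
```

Emit:
inch_along --increments "0,0,0.016,0,0,0,0 | 0,0,0.016,0,0,0,0 | 0,0,0,0,0,0,0 | 0,0,0,0,0,0,0"

```text
t: 36.88
eef_pos: [0.585, 0.0384, 0.1097]
tcp_rot: [-3.142, 0.0, 1.563]
force: [-0.4, 0.4, -3.4]
width: 0.104
grasp_force: 59.9
```

Emit:
inch_along --increments "0,0,0.012,0,0,0,0 | 0,0,0.012,0,0,0,0 | 0,0,0,0,0,0,0 | 0,0,0,0,0,0,0"

```text
t: 37.38
eef_pos: [0.585, 0.0384, 0.1038]
tcp_rot: [-3.142, 0.0, 1.563]
force: [0.9, 0.6, -4.1]
width: 0.105
grasp_force: 59.9
```

In the tool's units: 0.003 m is 0.012, 0.001 m is 0.004.

Emit:
inch_along --increments "0,0,0.012,0,0,0,0 | 0,0,0.004,0,0,0,0 | 0,0,0,0,0,0,0 | 0,0,0.004,0,0,0,0 | 0,0,0,0,0,0,0"

```text
t: 38.0
eef_pos: [0.5853, 0.0384, 0.1005]
tcp_rot: [3.14, 0.0, 1.563]
force: [-7.0, -0.0, 12.6]
width: 0.102
grasp_force: 62.3
```

In the tool's units: -0.05 m is -0.2, -0.02 m is -0.08.

Emit:
inch_along --increments "0,0,0,0,0,0,0.5 | 0,0,0,0,0,0,0.5 | 0,0,0,0,0,0,0.5 | 0,0,-0.08,0,0,0,0.5 | 0,0,-0.2,0,0,0,0.5"

```text
t: 38.62
eef_pos: [0.5836, 0.0386, 0.1683]
tcp_rot: [-3.138, -0.0, 1.563]
force: [0.8, 0.1, 1.0]
width: 0.502
grasp_force: 0.0
```

Emit:
inch_along --increments "0,0,-0.24,0,0,0,1 | 0,0,-0.2,0,0,0,1 | 0.24,-0.12,0,0,0,0,1 | 0.24,-0.12,0,0,0,0,1 | 0.24,-0.12,0,0,0,0,1"

```text
t: 39.25
eef_pos: [0.5017, 0.2082, 0.2805]
tcp_rot: [3.14, -0.0, 1.562]
force: [0.3, 0.5, -0.5]
width: 1.0
grasp_force: 0.0
```

Emit:
inch_along --increments "0.24,-0.12,0,0,0,0,1 | 0.24,-0.12,0,0,0,0,1 | 0.04,-0.008,0,0,0,0,1 | 0,0,0,0,0,0,1 | 0,0,0,0,0,0,1"

```text
t: 39.88
eef_pos: [0.4463, 0.328, 0.2791]
tcp_rot: [3.141, 0.0, 1.561]
force: [0.2, 0.2, -0.7]
width: 0.995
grasp_force: 0.0
```

Run:
```python
from h import *
st()
c=cap("wrist","w7")
cx,th=np.array([.4331,.3486]),1.995-np.pi/2
r=np.array([[np.cos(th),-np.sin(th)],[np.sin(th),np.cos(th)]])
a=proj(c,[(*(cx+r@[dx,dy]),.056) for dx,dy in((-.06,.08),(.06,.08),(.06,-.08),(-.06,-.08))]);print(a.round(1).tolist())
```

```text
t39.88 [0.4463 0.328  0.2791] [3.141 0.    1.561] F [ 0.2  0.2 -0.7] w0.995 g0.0
[[178.4, 118.5], [285.3, 65.3], [346.0, 208.3], [247.4, 251.5]]
```

View pics/w7.png

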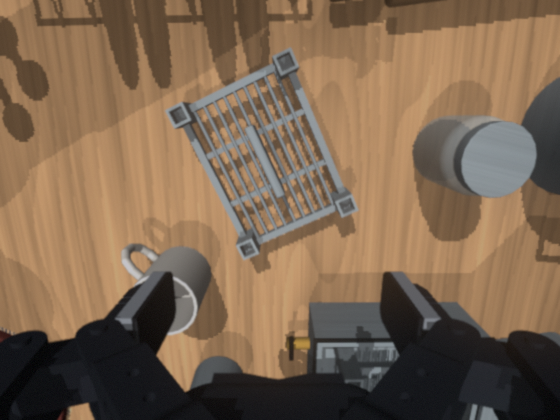

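Frame C sockets at (180,114), (287,62), (345,204), (249,246); mug and jar are clear of it.

Run:
```python
from h import *
c=cap("wrist")
A=frame(c,[(180,114),(287,62),(345,204),(249,246)]);print(A)
print("plate",plane(c,[(265,161)],.063))
```

```text
(array([0.4342, 0.3532]), [1.991, 1.989], array([0.119, 0.157, 0.116, 0.158]))
plate [[0.43344227 0.35332191 0.063     ]]
```

Emit:
inch_along --increments "0,0,0,0,0,-0.0462,0.6 | 0,0,0,0,0,-0.0462,0.6 | 0,0,0.12,0,0,-0.0446,0.6 | 0,0,0,0,0,0,0.6 | 0,0,0,0,0,0,0.6"

```text
t: 40.6
eef_pos: [0.446, 0.3286, 0.2496]
tcp_rot: [3.141, 0.0, 1.989]
force: [-0.4, 0.5, 0.2]
width: 0.599
grasp_force: 0.0
```

Run:
```python
from h import *
st(); c=cap("wrist"); a=proj(c,[(.434,.352,.063)]);print(a)
cv2.imwrite("pics/w8.png",c["img"][:,:,::-1])
```

```text
t40.60 [0.446  0.3286 0.2496] [3.141 0.    1.989] F [-0.4  0.5  0.2] w0.599 g0.0
[[276.56845053 164.05594631]]
```

View pics/w8.png

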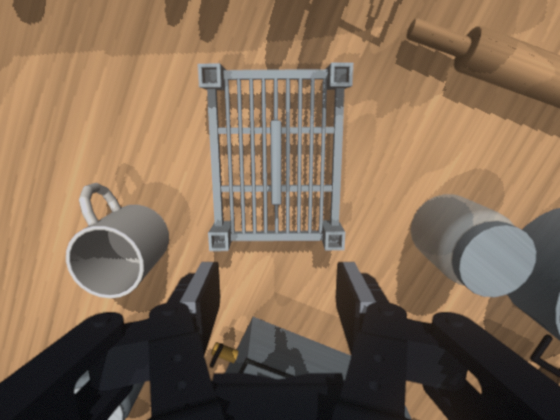

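Square-on view: sockets at (210,75), (341,74), (333,238), (220,238).

Run:
```python
from h import *
c=cap("wrist")
A=frame(c,[(210,75),(341,74),(333.5,238),(220,238)]);print(A)
print("plate",plane(c,[(276.5,122),(276.5,202)],.063))
print(tool([*A[0],.07]))
```

```text
(array([0.4331, 0.3538]), [1.997, 1.994], array([0.119, 0.158, 0.117, 0.157]))
plate [[0.41849534 0.38756423 0.063     ]
 [0.44928481 0.31835471 0.063     ]]
[ 0.02806148 -0.00205247  0.18000176]
```

In the tool's units: 0.05 m is 0.2, 0.03 m is 0.12, -0.004 rad is -0.0013.

Emit:
inch_along --increments "0.112,-0.0068,0.2,0,0,-0.0013,0.6 | 0,0,0.2,0,0,0,0.6 | 0,0,0.2,0,0,0,0.6 | 0,0,0.12,0,0,0,0.6 | 0,0,0,0,0,0,0.6"

```text
t: 41.32
eef_pos: [0.4313, 0.3532, 0.0672]
tcp_rot: [-3.138, 0.0, 1.996]
force: [0.7, -0.1, 0.0]
width: 0.596
grasp_force: 0.0
```

Emit:
inch_along --increments "0,0,0,0,0,0,0.6 | 0,0,0,0,0,0,0.6 | 0,0,0,0,0,0,0.6 | 0,0,0,0,0,0,0.6"

```text
t: 41.82
eef_pos: [0.4329, 0.354, 0.0693]
tcp_rot: [3.141, 0.0, 1.997]
force: [-0.4, -0.7, 0.7]
width: 0.599
grasp_force: 0.0
```

```bash
python3 -c "
from h import *
st(); print(tool([.4335,.3533,.041]))"
```

```text
t41.83 [0.4329 0.354  0.0693] [3.141 0.    1.997] F [-0.4 -0.7  0.7] w0.599 g0.0
[-0.00087663  0.00022713  0.02831001]
```

In the tool's units: 0.015 m is 0.06, 0.0135 m is 0.054, 0.002 rad is 0.0006.

Emit:
inch_along --increments "-0.0032,0,0.06,0,0,0.0006,0.6 | 0,0,0.054,0,0,0,0.6 | 0,0,0,0,0,0,0.6 | 0,0,0,0,0,0,0.6"

```text
t: 42.32
eef_pos: [0.4328, 0.3531, 0.0401]
tcp_rot: [-3.141, 0.0, 1.995]
force: [-0.6, -0.2, -0.7]
width: 0.598
grasp_force: 0.0
```

Emit:
inch_along --increments "0,0,0,0,0,0,0 | 0,0,0,0,0,0,0 | 0,0,0,0,0,0,0 | 0,0,0,0,0,0,0"

```text
t: 42.82
eef_pos: [0.4331, 0.3532, 0.0407]
tcp_rot: [3.141, 0.0, 1.995]
force: [-1.7, -0.5, 4.9]
width: 0.102
grasp_force: 60.6
```

Emit:
inch_along --increments "0,0,-0.12,0,0,0,0 | 0,0,-0.2,0,0,0,0 | 0,0,-0.2,0,0,0,0 | 0,0,-0.2,0,0,0,0 | 0,0,-0.2,0,0,0,0"

```text
t: 43.45
eef_pos: [0.4326, 0.353, 0.2712]
tcp_rot: [-3.141, 0.0, 1.995]
force: [1.4, 0.9, -2.7]
width: 0.101
grasp_force: 59.7
```

Emit:
inch_along --increments "0,0,-0.2,0,0,0.0462,0 | 0,0,0,0,0,0.0462,0 | 0,0,0,0,0,0.0446,0 | 0,0,0,0,0,0,0 | 0,0,0,0,0,0,0"

```text
t: 44.08
eef_pos: [0.4328, 0.3531, 0.3197]
tcp_rot: [-3.141, 0.0, 1.568]
force: [0.0, -0.3, -3.5]
width: 0.103
grasp_force: 59.7
```

```bash
python3 -c "
from h import *
st(); print(tool([.585,.0383,.3]))"
```

```text
t44.08 [0.4328 0.3531 0.3197] [-3.141  0.     1.568] F [ 0.  -0.3 -3.5] w0.103 g59.7
[-0.31434066  0.15316776  0.01977385]
```

In the tool's units: -0.05 m is -0.2, 0.025 m is 0.1, 0.005 rad is 0.0016.

Emit:
inch_along --increments "-0.2,0.1,0,0,0,0.0016,0 | -0.2,0.1,0,0,0,0,0 | -0.2,0.1,0,0,0,0,0 | -0.2,0.1,0,0,0,0,0 | -0.2,0.1,0,0,0,0,0"

```text
t: 44.7
eef_pos: [0.5559, 0.1002, 0.3201]
tcp_rot: [-3.142, -0.0, 1.562]
force: [1.1, -0.1, -2.9]
width: 0.105
grasp_force: 59.7
```

Emit:
inch_along --increments "-0.2,0.1,0,0,0,0,0 | -0.052,0.008,0,0,0,0,0 | 0,0,0,0,0,0,0 | 0,0,0,0,0,0,0 | 0,0,0,0,0,0,0"

```text
t: 45.32
eef_pos: [0.5814, 0.04, 0.3206]
tcp_rot: [3.141, 0.0, 1.562]
force: [0.8, -0.7, -3.0]
width: 0.102
grasp_force: 59.7
```

```bash
python3 -c "
from h import *
st(); print(tool([.585,.0383,.18]))"
```

```text
t45.33 [0.5814 0.04   0.3206] [3.141 0.    1.562] F [ 0.8 -0.7 -3. ] w0.102 g59.7
[-0.00168103  0.00356733  0.14061053]
```

In the tool's units: 0.05 m is 0.2, 0.04 m is 0.16, -0.001 rad is -0.0003.

Emit:
inch_along --increments "-0.0068,0.0144,0.2,0,0,-0.0003,0 | 0,0,0.2,0,0,0,0 | 0,0,0.16,0,0,0,0 | 0,0,0,0,0,0,0 | 0,0,0,0,0,0,0"

```text
t: 45.95
eef_pos: [0.586, 0.0373, 0.1825]
tcp_rot: [3.139, 0.0, 1.562]
force: [-0.1, -0.2, -3.3]
width: 0.102
grasp_force: 59.7
```

Emit:
inch_along --increments "0,0,0,0,0,0,0 | 0,0,0,0,0,0,0 | 0,0,0,0,0,0,0 | 0,0,0,0,0,0,0 | 0,0,0,0,0,0,0"

```text
t: 46.58
eef_pos: [0.5852, 0.0369, 0.1802]
tcp_rot: [-3.141, 0.0, 1.561]
force: [0.1, -0.1, -2.8]
width: 0.103
grasp_force: 59.7
```

```bash
python3 -c "
from h import *
st(); print(tool([.585,.0383,.1427]))"
```

```text
t46.58 [0.5852 0.0369 0.1802] [-3.141  0.     1.561] F [ 0.1 -0.1 -2.8] w0.103 g59.7
[ 0.00142028 -0.00025887  0.03752956]
```

In the tool's units: 0.01 m is 0.04, 0.0014 m is 0.0056, -0.002 rad is -0.0006.

Emit:
inch_along --increments "0.0056,0,0.04,0,0,-0.0006,0 | 0,0,0.04,0,0,0,0 | 0,0,0,0,0,0,0 | 0,0,0,0,0,0,0 | 0,0,0,0,0,0,0"

```text
t: 47.2
eef_pos: [0.5855, 0.0382, 0.1607]
tcp_rot: [3.141, 0.0, 1.563]
force: [0.0, 0.2, -3.2]
width: 0.102
grasp_force: 59.6
```

Emit:
inch_along --increments "0,0,0.016,0,0,0,0 | 0,0,0.016,0,0,0,0 | 0,0,0,0,0,0,0 | 0,0,0,0,0,0,0"

```text
t: 47.7
eef_pos: [0.5853, 0.0383, 0.1523]
tcp_rot: [-3.142, 0.0, 1.563]
force: [0.0, 0.1, -2.7]
width: 0.102
grasp_force: 59.7
```

Emit:
inch_along --increments "0,0,0.012,0,0,0,0 | 0,0,0.012,0,0,0,0 | 0,0,0,0,0,0,0 | 0,0,0,0,0,0,0"

```text
t: 48.2
eef_pos: [0.5853, 0.0383, 0.1462]
tcp_rot: [-3.142, 0.0, 1.563]
force: [0.4, 0.6, -3.7]
width: 0.105
grasp_force: 59.7
```

In the tool's units: 0.003 m is 0.012, 0.001 m is 0.004.

Emit:
inch_along --increments "0,0,0.012,0,0,0,0 | 0,0,0.004,0,0,0,0 | 0,0,0,0,0,0,0 | 0,0,0.004,0,0,0,0 | 0,0,0,0,0,0,0"

```text
t: 48.82
eef_pos: [0.5855, 0.0383, 0.1429]
tcp_rot: [3.14, 0.0, 1.563]
force: [-5.2, 0.8, 12.2]
width: 0.099
grasp_force: 61.8
```

Emit:
inch_along --increments "0,0,0,0,0,0,0.5 | 0,0,0,0,0,0,0.5 | 0,0,0,0,0,0,0.5 | 0,0,-0.08,0,0,0,0.5 | 0,0,-0.2,0,0,0,0.5"

```text
t: 49.45
eef_pos: [0.584, 0.0385, 0.2109]
tcp_rot: [-3.138, -0.0, 1.563]
force: [0.7, -0.4, 1.3]
width: 0.502
grasp_force: 0.0
```

Emit:
inch_along --increments "0,0,-0.24,0,0,0,1 | 0,0,-0.24,0,0,0,1 | 0.2,-0.24,0,0,0,0,1 | 0.2,-0.24,0,0,0,0,1 | 0.2,-0.24,0,0,0,0,1"

```text
t: 50.08
eef_pos: [0.4409, 0.1604, 0.3328]
tcp_rot: [3.14, -0.0, 1.562]
force: [0.3, 0.9, 0.0]
width: 1.0
grasp_force: 0.0
```

Emit:
inch_along --increments "0.2,-0.08,0,0,0,0,1 | 0.2,0,0,0,0,0,1 | 0.2,0,0,0,0,0,1 | 0,0,0,0,0,0,1 | 0,0,0,0,0,0,1"

```text
t: 50.7
eef_pos: [0.4234, 0.3095, 0.3322]
tcp_rot: [3.141, 0.0, 1.563]
force: [1.0, -0.2, 0.2]
width: 1.003
grasp_force: 0.0
```

```bash
python3 -c "
from h import *
st(); cap('scene','s9')"
```

```text
t50.70 [0.4234 0.3095 0.3322] [3.141 0.    1.563] F [ 1.  -0.2  0.2] w1.003 g0.0
```

View pics/s9.png

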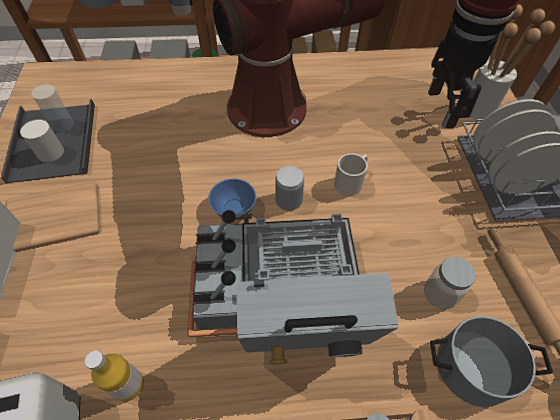

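All three levers are over, the knobs at (228,217), (228,246) and (228,278). The hood is on its stop, the stack sits square in the chamber at (305,255), and the bystanders are where they were. Handing the job in.

```bash
python3 -c "
from rig import arm, vision, telemetry, job_done
print(job_done())"
```

```text
the job is handed in; nothing more can be done
None
```

The job is handed in, with no verdict returned: the levers went over in the order middle, near, far, the hood is open on its stop, all three frames are stacked home in the chamber, and the other things on the table are where they were.

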